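Change the battery of the packing scale

TASK

The packing scale's battery is flat. Press the release button beside the battery, slide the flat battery out and lay it in the empty bay of the charger, then take the charged battery from the charger and slide it into the scale until the catch clicks and holds it. Work gently: do not force the batteries in their rails, bear hard on the button or disturb anything else on the bench.

Things in the scene. Friction and masses are not known exactly. Their poses are not given: they have to be found in the camera images.
- spent_mid (a point): centre (half-way up) of the flat battery, at the start latched in the scale. Both batteries: dark grey blocks 100 long (x) x 52 wide (y) x 46 high (z) mm, 0.28 to 0.5 kg; +x is the terminal end, which enters the scale first. The upper 36 mm is a plain-sided shell, gripped across its 52 mm width; its -x end is a flat face
- fresh_mid (a point): centre (half-way up) of the charged battery, at the start lying in the other bay of the charger; same shape, +x its terminal end
- spent_pack: the flat battery, origin at the centre of its underside, 23 mm below spent_mid. Under the shell of each battery is a slick dovetail tongue 8 mm high, 36 mm wide above and 48 mm at the underside, its last 12 mm at the +x end tapered
- fresh_pack: the charged battery, origin at the centre of its underside, 23 mm below fresh_mid
- scale: white portable scale, fixed, 260 (x) x 370 (y) mm, top deck 45 mm above the bench, origin at the centre of its underside. A metal weighing pan, top 19 mm above the deck, fills its +y part; the battery slide lies on the deck in its -y part and runs along the scale's x; a 42 mm high housing closes its inner (+x) end
- bay_home (a point): centre (half-way up) of a battery latched home, 23 mm above the deck it slides on; x points the way a battery slides in, z up. A solid stop lies 1 to 3 mm past the clicking point. A sprung terminal block presses a home battery outwards with about 10 N (5 N when 9 mm out), so an unlatched one pops out 10 to 15 mm. Pushing home takes about 11 to 16 N
- bay_entry (a point): centre (half-way up) of a battery standing on the plain deck just in front of the rails, 90 mm outwards of bay_home, axes alike. A battery goes in and out only by sliding straight between here and bay_home
- release_top (a point): top centre of the release button, a grey block 30 (x) x 24 (y) mm, at rest 8 mm above the deck, beside the slide on its -y side (54 mm from its centre line, 25 mm inwards of bay_home); pressed straight down; moves with the catch; z is up
- catch (a joint): travel of the catch with its release button (one part): 0 up (latched or idle), 0.0065 m fully pressed. It lets a battery go from about 0.005 m; pressing takes 3 to 8 N. A battery sliding over the catch also holds it down, until it is home and the catch springs up to 0
- charger: dark two-bay charger, fixed, 155 (x) x 225 (y) mm, origin at the centre of its underside. Each bay is an open well 115 x 70 mm for a battery lying flat, floor 12 mm above the bench, side walls 8 mm high, a 52 mm high ridge at its +x end. The well at +y is empty, the one at -y holds the charged battery
- spare_well (a point): centre (half-way up) of a battery lying properly in the empty bay of the charger; x is the direction of its terminal end
- tray: bystander: empty gold food tray 170 x 125 x 26 mm on the scale's pan
- jar: bystander: small amber jar 60 mm wide, 75 mm high
- food_box: bystander: clear lidded food box 138 x 188 x 75 mm
- tray_stack: bystander: stack of gold trays 178 x 130 x 55 mm
- marker: bystander: marker pen 125 mm long lying on the bench
- rail_mouth (a point): point on the deck, on the slide's centre line, where the two slanted rails begin; axes as bay_home. The rails run 72 mm inwards from here, 8 mm high, 70 mm over their outsides; they hold the tongue with about 1 mm of play to each side and upwards. Their flared mouth reaches 22 mm outwards, 60 mm wide at its front; then plain deck for 130 mm
- slide_end: white housing 34 (x) x 84 (y) x 42 (z) mm at the inner end of the slide, fixed to the scale's deck; origin at the foot of its outer face, which is the solid stop; the sprung terminal block stands in that face
Not all that is in view belongs to the job. What is shaped like the spent_pack but turquoise or yellow is not meant. Leave any green look-alike of the fresh_pack alone.

How it is judged:
By the outcome, as a careful person would: the job done as asked, in the order asked, and still so for the second after the job is handed in, with the robot touching nothing.
It also fails if it takes over 72 s, if anything falls off the work surface, if the arm or the gripper's body presses on something with over 40 N, if the wrist force passes 120 N, or if a joint passes its speed limit or range.

ROBOT

A 7-joint arm with a two-finger parallel gripper is mounted at the origin on the work surface. World frame = base frame: x ahead of the robot, y to its left, z up, the work surface at z = 0. Lengths are in mm, angles in rad, forces in N, time in s.
With the tool pointing down it reaches from about 400 to 850 mm from the base axis. Payload 4.5 kg.
Tool frame: the origin (TCP) lies between the finger pads; the fingertips stand 17 mm ahead of it and the grasp point (between the pads) lies 2 mm behind it (tcp_to_tips is the distance from the TCP to the fingertips, in mm); z points along the fingers, y is the direction in which the jaws open and shut (so a half turn about z gives the same grasp; the last joint's range is limited). The gripper opens to 88 mm and grips with 3 to 60 N. Pads are 18 mm wide; open, the fingers measure 123 mm over their backs; the gripper's body (75 mm by 187 mm) begins 45 mm behind the grasp point.
Start: joints at [1.346, 0.689, -0.195, 1.565, 0.157, 0.902, -0.215], TCP at [159.978, -604.201, 255.743] pointing down, gripper open.
Joint ranges: [-3.01, 3.01], [-0.46, 2.08], [-1.47, 1.51], [0.13, 2.56], [-1, 4.14], [0.04, 2.09], [-2.66, 2.66]. Speed limits (rad/s): [2.57, 2.57, 3.14, 3.14, 3.14, 3.14, 3.14].

INTERFACE

Orientations are given as [roll, pitch, yaw] about the fixed x, y, z axes, in that order (R = Rz(yaw) Ry(pitch) Rx(roll)).
In Python, from workcell import move_to, servo_line, movej, grip, sleep, ik, snapshot, get_calibration, IKError, close_job, read_clock, read_joint_pos, read_qvel, read_joint_efforts, read_position, read_ee_rot, read_ft_force, read_torque, read_opening, tcp_to_tips gives the robot as it stands. Calls block until the motion is done:
- move_to(position, orientation): joint-space move of the TCP to a pose.
- servo_line(position, rotation=None, rate=150): straight line of the TCP; rotation=None keeps the orientation; rate is the mean speed in mm/s.
- movej(angles): joint-space move.
- grip(opening, squeeze=None): finger opening in mm; squeeze is the grip in N (None keeps the last); returns when the fingers have stopped.
- sleep(seconds).
- ik(position, orientation): joint angles nearest the present ones, or None.
- snapshot(name): name is "scene" or "top" or "wrist"; returns the picture (384x512x3 uint8, blue, green, red); there is no depth.
- get_calibration(name): a dict with "vfov" (degrees; the focal length in pixels is half the picture's height over the tangent of half this angle, whatever the lens; pixels are square), "cx", "cy" (the principal point, pixels), "rvec" (rotation vector, rad) and "tvec" (3), from world to camera coordinates, as OpenCV has them. Camera axes: x right, y down, z forward; pixel columns grow to the right and rows downward; lengths in mm; the calibration is good to about 2 mm. The wrist camera is an equidistant fisheye: a pixel r from the principal point sees the ray r / f radians off the axis. A picture is of the moment at which its call begins: read the wrist's pose just before it. get_calibration takes no time and is no camera call; for the wrist camera it gives the pose at the moment of the call.
A pose or a line that the arm cannot do raises IKError and nothing moves.
- close_job(): hands the job in, once; it reports no verdict.
Readings, each from a call of its own:
- read_clock(): time.
- read_joint_pos(): joint angles.
- read_qvel(): joint speeds.
- read_joint_efforts(): joint torques, N m.
- read_position(): TCP position.
- read_ee_rot(): TCP orientation.
- read_ft_force(): force on the tool from outside, world axes, zero at the start.
- read_torque(): the same for the moment, N m.
- read_opening(): finger opening in mm.
Only numpy, scipy, OpenCV 4.12 (cv2) and the standard library are available. Lean on these libraries where they do the work, as an engineer would, in place of code of your own. Each camera call takes 0.05 s, during which the arm holds its last target.

## Working session

There is one attempt and no reset: what is moved stays moved. The work goes in short steps, each a Python script; the robot and the scene stay as the last script left them, time stands still between calls to the robot, and variables do not carry over. Pictures are saved under pics/ and viewed, and the job is handed in when it is done.

```bash
ls; mkdir -p pics; python3 - <<'E'
from workcell import *
import cv2
for n in ("scene","top","wrist"):
    c=get_calibration(n); print(n,c)
    cv2.imwrite(f"pics/a_{n}.png",snapshot(n))
print(read_clock(),read_position(),read_ee_rot(),read_ft_force(),tcp_to_tips)
E
```

```text
pics
scene {'vfov': 45.683182491312806, 'cx': 259.1677622094713, 'cy': 188.3140952056589, 'rvec': array([ 1.04035721,  2.35238931, -1.06874092]), 'tvec': array([ 325.71762487, -213.18531898, 2074.02766817])}
top {'vfov': 54.083444178794494, 'cx': 246.4746114012396, 'cy': 196.1172306322419, 'rvec': array([ 2.1390335 , -2.09949124,  0.19863812]), 'tvec': array([  29.54687504,  548.9683844 , 1267.57772315])}
wrist {'vfov': 65.70646984690485, 'cx': 255.09314466922203, 'cy': 189.97064033445682, 'rvec': array([-2.31139478,  1.77781804,  0.24625482]), 'tvec': array([-623.28037297,  -38.37035328,  389.93901815])}
0.15 [ 159.81525582 -603.76540858  255.11471673] [-3.14022822e+00  9.79342265e-05  2.58878180e-01] [-0.15091056 -0.83834928 -0.46209604] 17.0
```

View pics/a_scene.png

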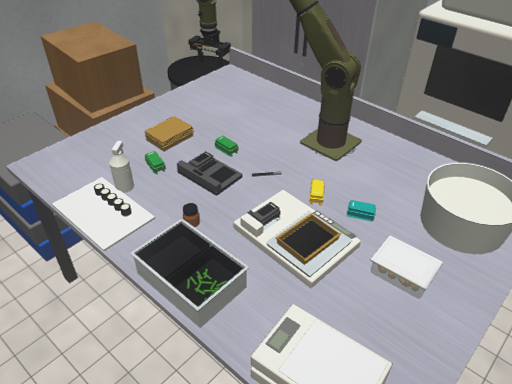

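View pics/a_top.png

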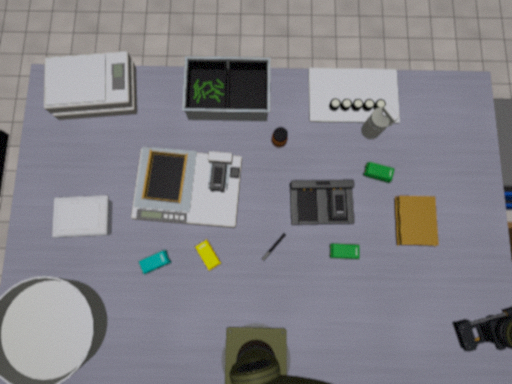

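View pics/a_wrist.png

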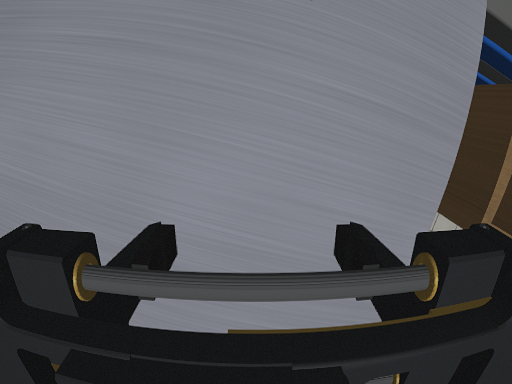

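The top view shows the scale at about (188,187), with the battery at (218,178), the button at (235,172) and the charger at (322,203). The charger's left bay is empty and the charged battery is at (339,205). I'll zoom in and build the ray helpers.

```bash
cat > h.py <<'E'
import numpy as np, cv2
from workcell import *
def cam(n,c=None):
    c=c or get_calibration(n); f=192/np.tan(np.radians(c['vfov'])/2)
    R=cv2.Rodrigues(np.array(c['rvec']))[0]; t=np.array(c['tvec']); return c,f,R,t
def ray(n,u,v,c=None):
    c,f,R,t=cam(n,c); x=(u-c['cx'])/f;y=(v-c['cy'])/f
    if n=='wrist':
        r=np.hypot(x,y); d=np.array([np.sin(r)*x/max(r,1e-9),np.sin(r)*y/max(r,1e-9),np.cos(r)])
    else: d=np.array([x,y,1.])
    return -R.T@t, R.T@d
def onz(n,u,v,z,c=None):
    o,d=ray(n,u,v,c); return o+d*(z-o[2])/d[2]
def proj(n,p,c=None):
    c,f,R,t=cam(n,c); q=R@np.array(p,float)+t
    if n=='wrist':
        r=np.arctan2(np.hypot(q[0],q[1]),q[2]); s=np.hypot(q[0],q[1])+1e-9
        return np.array([c['cx']+f*r*q[0]/s,c['cy']+f*r*q[1]/s])
    return np.array([c['cx']+f*q[0]/q[2],c['cy']+f*q[1]/q[2]])
E
python3 - <<'E'
from h import *
im=cv2.imread('pics/a_top.png')
cv2.imwrite('pics/b1.png',cv2.resize(im[140:235,125:250],None,fx=6,fy=6,interpolation=cv2.INTER_CUBIC))
cv2.imwrite('pics/b2.png',cv2.resize(im[170:235,280:365],None,fx=8,fy=8,interpolation=cv2.INTER_CUBIC))
for u,v,z in [(218,178,91),(235,172,53),(339,205,58),(309,205,12)]: print(onz('top',u,v,z))
E
```

```text
[602.53644882 138.64731978  91.        ]
[634.75664967  82.19193404  53.        ]
[ 521.75719993 -282.53290231   58.        ]
[ 527.74057881 -185.76656234   12.        ]
```

View pics/b1.png

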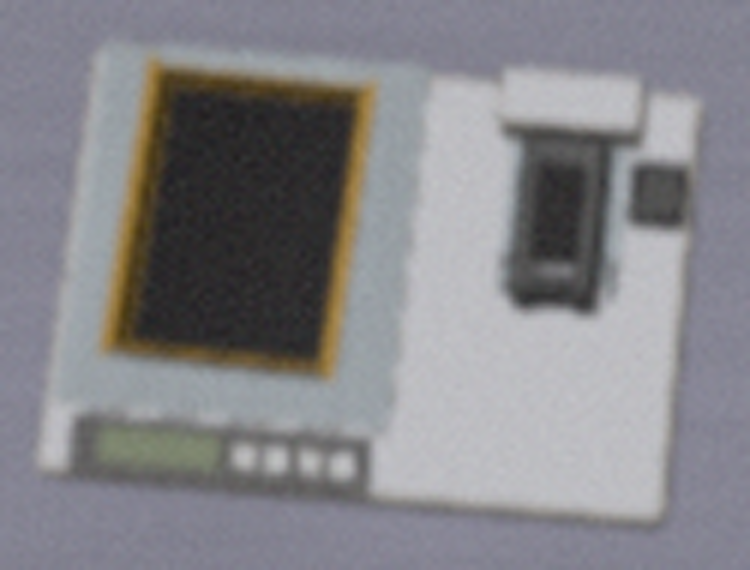

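View pics/b2.png

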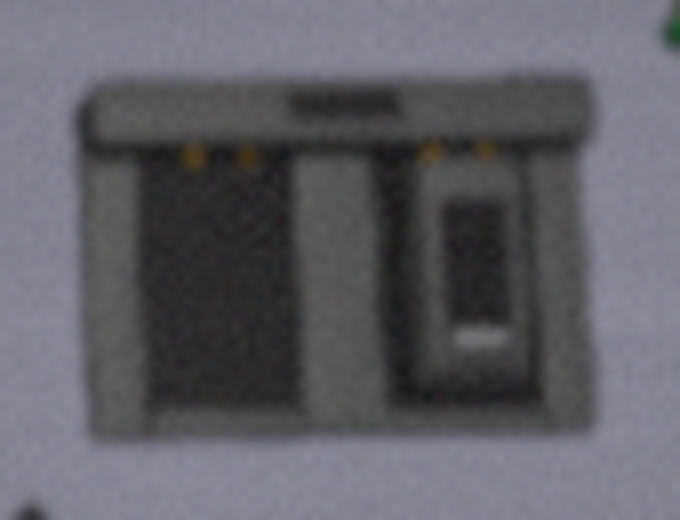

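```bash
python3 - <<'E'
from h import *
from scipy.spatial.transform import Rotation as Ro
c,f,R,t=cam('wrist'); p=np.array(read_position()); T=Ro.from_euler('xyz',read_ee_rot()).as_matrix()
print('cam in tool',T.T@(-R.T@t-p),'axes\n',T.T@R.T, f)
def P(z,*l): return [onz('top',125+a/6,140+b/6,z)[:2].round(1) for a,b in l]
print('deck',P(45,(700,97),(660,520),(37,470),(97,45)))
print('button',P(53,(637,165),(690,168),(686,226),(630,222)))
print('batt top',P(91,(520,140),(610,145),(600,310),(508,303)))
def Q(z,*l): return [onz('top',280+a/8,170+b/8,z)[:2].round(1) for a,b in l]
print('chg',Q(20,(92,437),(593,432),(590,150),(85,150)))
print('well',Q(12,(145,155),(150,405),(300,403),(297,155)))
print('fresh',Q(58,(415,165),(530,165),(535,385),(418,390)))
print(-cam('top')[2].T@cam('top')[3])
E
```

```text
cam in tool [  68.54001308   -0.78175889 -129.79484954] axes
 [[ 3.84239068e-04 -9.62970266e-01 -2.69607341e-01]
 [ 9.99999925e-01  3.83018449e-04  5.71336878e-05]
 [ 4.82465433e-05 -2.69607343e-01  9.62970341e-01]] 297.3186396354542
deck [array([696.1,  59.9]), array([440.9,  77.7]), array([463.3, 441. ]), array([722.1, 424.7])]
button [array([651. ,  96.3]), array([649.8,  64.8]), array([614.3,  66.3]), array([616.2,  99.5])]
batt top [array([654.4, 162.3]), array([652.3, 110.3]), array([555. , 113.2]), array([558.1, 165.7])]
chg [array([ 454.6, -121.6]), array([ 461. , -343.5]), array([ 588.8, -346.6]), array([ 584.7, -118.9])]
well [array([ 584.6, -147. ]), array([ 470.4, -148.4]), array([ 472.6, -215.4]), array([ 585.8, -216. ])]
fresh [array([ 572.4, -259. ]), array([ 573.3, -309.3]), array([ 476.3, -308.4]), array([ 473.2, -257.9])]
[ 297.82227566   32.10862821 1348.80077003]
```

```bash
python3 - <<'E'
from h import *
import json
def shot(name):
    c=get_calibration('wrist'); im=snapshot('wrist'); cv2.imwrite(f'pics/{name}.png',im)
    json.dump({k:(v.tolist() if hasattr(v,'tolist') else v) for k,v in c.items()},open(f'pics/{name}.json','w'))
try:
    move_to([455,-232,200],[3.1416,0,0.0]); sleep(.3); shot('c_chg')
    print(read_position(),read_ee_rot(),read_clock())
    move_to([535,118,210],[3.1416,0,-0.065]); sleep(.3); shot('c_scale')
    print(read_position(),read_ee_rot(),read_clock(),read_joint_pos())
except IKError as e: print(e)
for n in ('c_chg','c_scale'):
    cv2.imwrite(f'pics/{n}_b.png',cv2.resize(cv2.imread(f'pics/{n}.png'),(768,576),interpolation=cv2.INTER_CUBIC))
E
```

```text
[ 454.88741415 -232.3824671   199.98361641] [ 3.14151386e+00 -3.89463555e-05 -6.85190232e-04] 2.2417
[535.12496994 117.29902235 210.02439285] [ 3.14146236e+00 -5.97524371e-05 -6.61770116e-02] 3.9417 [-0.33037755  0.64990849  0.05012896  1.85590916 -0.05076048  0.63698609
 -1.88661099]
```

View pics/c_chg_b.png

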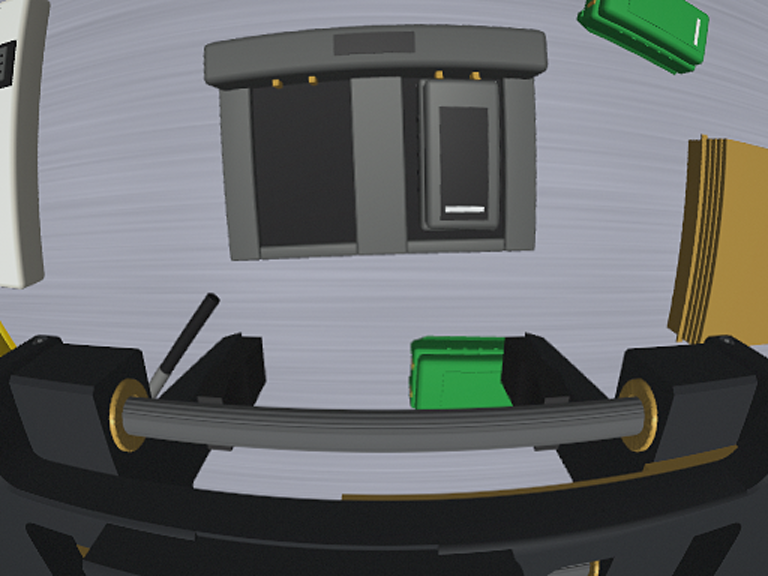

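View pics/c_scale_b.png

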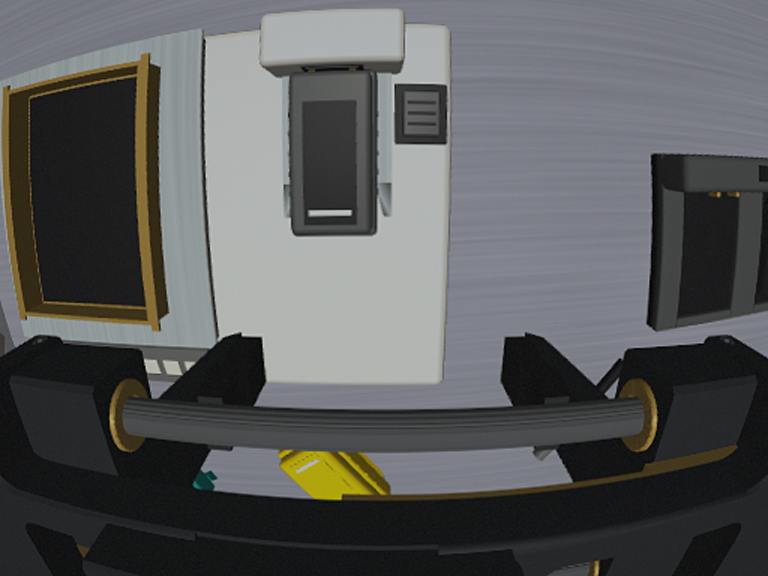

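The wrist views are clear. In the scale picture the battery top spans about (292–377, 73–235) and the button (396–446, 84–144). In the charger picture the empty well spans about (252–357, 80–247) and the charged battery's top (424–500, 80–230). I'll zoom in for the edges.

```bash
python3 - <<'E'
from h import *
def z(n,x0,x1,y0,y1,f):
    im=cv2.imread(f'pics/{n}.png')[y0:y1,x0:x1]; im=cv2.resize(im,None,fx=f,fy=f,interpolation=cv2.INTER_CUBIC)
    im=np.clip(im.astype(float)*1.3,0,255).astype('uint8')
    for k in range(0,x1-x0,20): cv2.putText(im,str(x0+k),(k*f,8),0,.35,(0,0,255),1); cv2.line(im,(k*f,10),(k*f,16),(0,0,255),1)
    for k in range(0,y1-y0,20): cv2.putText(im,str(y0+k),(0,k*f+4),0,.35,(0,0,255),1)
    return im
cv2.imwrite('pics/d1.png',z('c_scale',160,320,0,170,3))
cv2.imwrite('pics/d1.png',cv2.resize(z('c_scale',170,310,0,120,5),None,fx=1,fy=1)) 
cv2.imwrite('pics/d2.png',z('c_scale',180,300,90,170,6))
cv2.imwrite('pics/d3.png',z('c_chg',130,370,10,180,3))
E
```

```text
(no output)
```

View pics/d1.png

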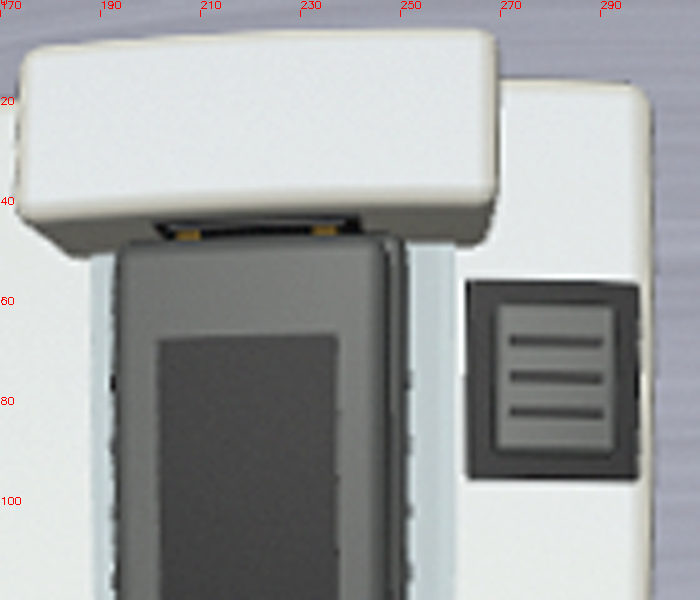

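View pics/d2.png

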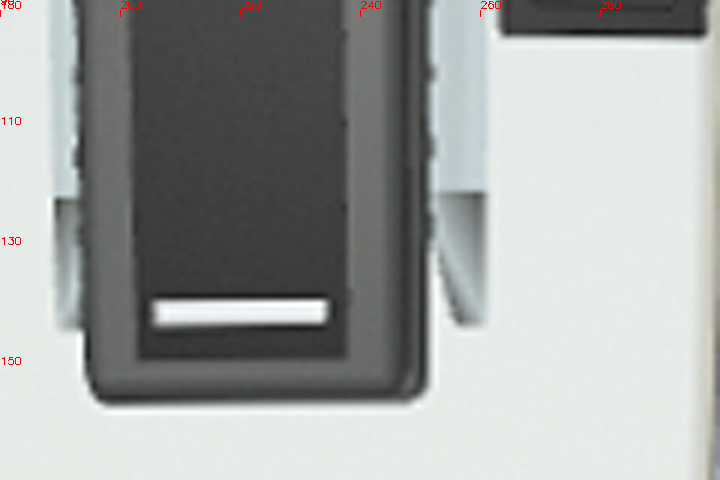

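View pics/d3.png

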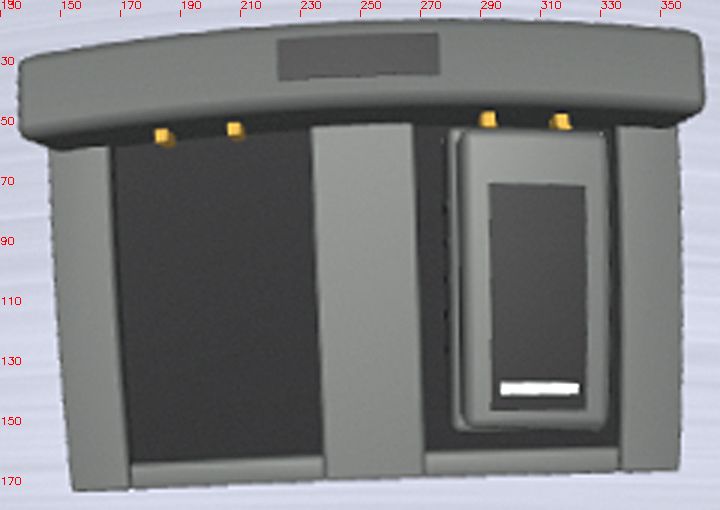

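```bash
python3 - <<'E'
from h import *
import json
c=json.load(open('pics/c_scale.json')); 
def pr(n,z,pts,c=c):
    a=np.array([onz('wrist',u,v,z,c)[:2] for u,v in pts]); print(n,z,a.round(1).tolist(),'mean',a.mean(0).round(1)); return a
off=lambda x,y,s:(x,y)
pr('btn outer',45,[(263.4,56.5),(297.3,57),(297.5,95.3),(263.5,95.5)])
pr('btn outer',53,[(263.4,56.5),(297.3,57),(297.5,95.3),(263.5,95.5)])
pr('btn inner',53,[(269.5,61),(292,61.5),(292.5,90),(269.5,89.5)])
pr('label',91,[(201.5,68),(237,67),(237.5,149.5),(203,149.5)])
pr('top',91,[(194,48),(247,47),(247,155),(197,155)])
pr('deck right edge',45,[(299,30),(299,60),(298.5,100),(298,150),(297.0,200)])
pr('rails at start z53',53,[(189,122.5),(260.5,121.5)])
pr('rail outs z45',45,[(188.5,60),(261,60),(189,122.5),(260.5,121.5),(190,144),(259,143.5)])
pr('housing lower face edge z87',87,[(174.5,43),(268.5,39)])
pr('housing foot z45',45,[(185,51),(263,48)])
c2=json.load(open('pics/c_chg.json'))
pr('well floor',12,[(167,60),(233,54),(237,162),(173,163)],c2)
pr('well rim20',20,[(166.5,60),(234,54),(238,162),(173,164)],c2)
pr('fresh label',58,[(293,71),(325,71),(325,146),(293.5,146)],c2)
pr('fresh top',58,[(284,54),(331,54),(331,152),(285,152)],c2)
pr('chg front edge z20',20,[(154,173),(357,166)],c2)
pr('wellR rim20',20,[(268,51),(335,52),(336,158),(271,160)],c2)
E
```

```text
btn outer 45 [[655.1, 101.5], [653.3, 68.2], [614.6, 70.5], [616.0, 103.9]] mean [634.8  86. ]
btn outer 53 [[653.7, 101.8], [651.9, 69.5], [614.3, 71.7], [615.7, 104.2]] mean [633.9  86.8]
btn inner 53 [[649.0, 96.3], [647.6, 74.9], [619.6, 76.2], [621.1, 98.1]] mean [634.3  86.4]
label 91 [[641.7, 155.1], [639.6, 125.5], [570.2, 130.1], [572.4, 159.5]] mean [606.  142.5]
top 91 [[659.9, 160.3], [656.2, 116.2], [564.9, 122.4], [568.1, 165.2]] mean [612.3 141. ]
deck right edge 45 [[681.5, 64.5], [650.2, 66.8], [609.9, 69.8], [559.8, 72.7], [507.2, 75.4]] mean [601.7  69.8]
rails at start z53 53 [[595.5, 178.0], [590.8, 108.7]] mean [593.1 143.3]
rail outs z45 45 [[658.6, 175.4], [651.7, 104.0], [595.3, 179.8], [590.4, 108.5], [573.5, 180.9], [568.6, 111.4]] mean [606.4 143.3]
housing lower face edge z87 87 [[667.8, 178.0], [663.0, 97.8]] mean [665.4 137.9]
housing foot z45 45 [[668.5, 178.4], [663.9, 101.3]] mean [666.2 139.8]
well floor 12 [[580.1, -136.9], [582.8, -208.8], [465.8, -212.4], [465.5, -140.6]] mean [ 523.5 -174.7]
well rim20 20 [[578.7, -138.8], [581.2, -210.4], [467.2, -213.9], [465.8, -142.9]] mean [ 523.2 -176.5]
fresh label 58 [[558.5, -266.2], [560.0, -295.9], [489.8, -297.4], [489.2, -267.5]] mean [ 524.4 -281.7]
fresh top 58 [[574.3, -258.1], [576.6, -301.7], [484.2, -303.5], [483.6, -259.7]] mean [ 529.7 -280.7]
chg front edge z20 20 [[456.1, -119.9], [463.9, -344.4]] mean [ 460.  -232.2]
wellR rim20 20 [[584.3, -245.3], [586.6, -315.9], [472.3, -319.4], [469.4, -248.8]] mean [ 528.2 -282.4]
```

Wrist and top views agree to within about 2–5 mm. I'll take a second wrist shot, turned half round, so the hand-eye bias cancels.

```bash
cat >> h.py <<'E'
import json
def shot(name):
    c=get_calibration('wrist'); im=snapshot('wrist'); cv2.imwrite(f'pics/{name}.png',im)
    json.dump({k:(v.tolist() if hasattr(v,'tolist') else v) for k,v in c.items()},open(f'pics/{name}.json','w')); return im
def zoom(n,x0,x1,y0,y1,f,out):
    im=cv2.imread(f'pics/{n}.png')[y0:y1,x0:x1]; im=cv2.resize(im,None,fx=f,fy=f,interpolation=cv2.INTER_CUBIC)
    im=np.clip(im.astype(float)*1.3,0,255).astype('uint8')
    for k in range(0,x1-x0,20): cv2.putText(im,str(x0+k),(k*f,8),0,.35,(0,0,255),1); cv2.line(im,(k*f,10),(k*f,16),(0,0,255),1)
    for k in range(0,y1-y0,20): cv2.putText(im,str(y0+k),(0,k*f+4),0,.35,(0,0,255),1)
    cv2.imwrite(f'pics/{out}.png',im)
E
python3 - <<'E'
from h import *
try:
    move_to([675,112,210],[3.1416,0,-0.065+np.pi]); sleep(.3); shot('e_scale')
    print(read_position(),read_ee_rot(),read_clock(),read_joint_pos())
except IKError as e: print(e)
zoom('e_scale',140,340,0,230,2,'e0'); 
cv2.imwrite('pics/e0.png',cv2.resize(cv2.imread('pics/e_scale.png'),(768,576)))
E
```

```text
[674.95975306 112.06662449 210.02142801] [-3.14148519e+00  2.81817163e-05  3.07669679e+00] 6.525 [ 0.14473714  0.92677159 -0.81014147  1.3931495   0.69964052  1.11912834
  0.7357367 ]
```

View pics/e0.png

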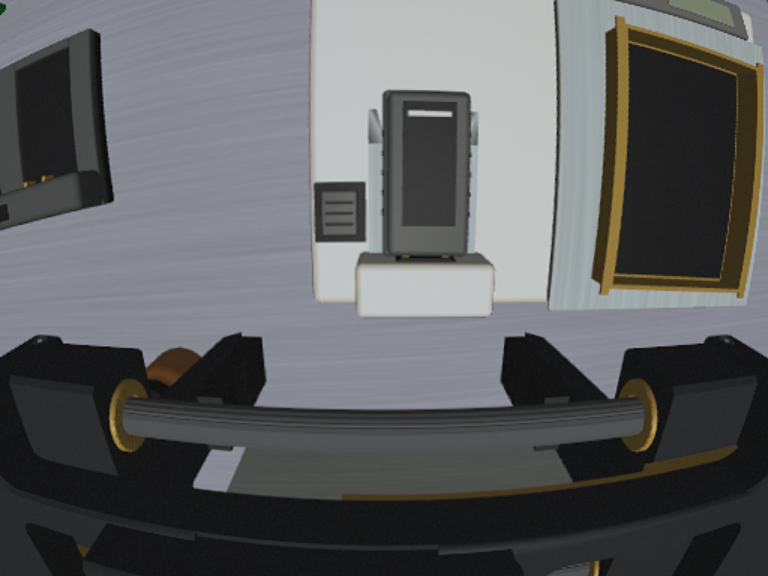

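The half-turned view shows the button at (315–365, 182–242) and the battery label at (401–461, 102–226).

```bash
python3 - <<'E'
from h import *
zoom('e_scale',200,340,55,175,5,'e1')
E
```

```text
(no output)
```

View pics/e1.png

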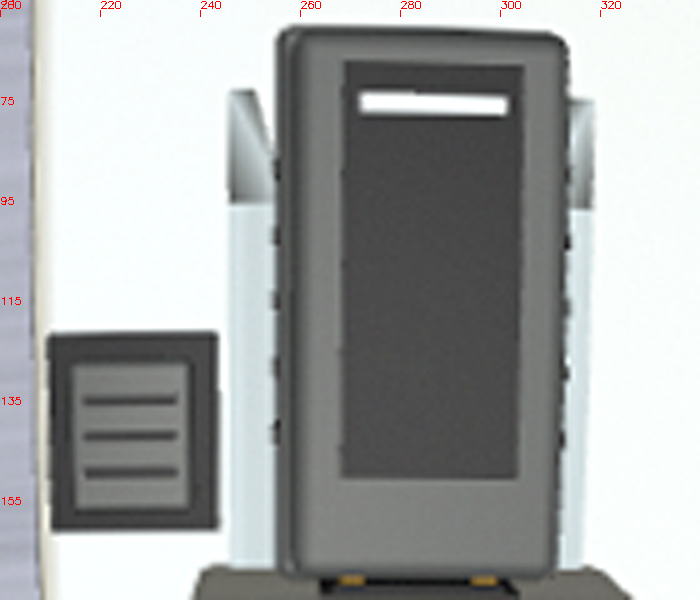

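```bash
python3 - <<'E'
from h import *
c=json.load(open('pics/e_scale.json'))
def pr(n,z,pts,c=c):
    a=np.array([onz('wrist',u,v,z,c)[:2] for u,v in pts]); print(n,z,a.round(1).tolist(),'mean',a.mean(0).round(1)); return a
P=lambda *l:[(200+(a+.5)/5-.5,55+(b+.5)/5-.5) for a,b in l]
pr('btn outer',45,P((48,333),(217,333),(219,530),(52,530)))
pr('btn inner',53,P((74,363),(188,363),(189,508),(74,508)))
pr('label',91,P((343,64),(524,67),(517,478),(342,478)))
pr('rails start',53,P((230,204),(595,208)))
pr('top out',91,P((280,30),(568,35),(555,575),(290,575)))
E
```

```text
btn outer 45 [[613.8, 71.0], [616.4, 104.5], [656.0, 102.1], [653.6, 68.3]] mean [634.9  86.5]
btn inner 53 [[619.8, 76.8], [621.5, 98.9], [649.8, 97.0], [648.2, 74.4]] mean [634.8  86.8]
label 91 [[570.8, 130.2], [572.4, 160.2], [642.1, 155.6], [640.5, 125.8]] mean [606.5 142.9]
rails start 53 [[591.4, 109.0], [595.4, 179.1]] mean [593.4 144.1]
top out 91 [[564.4, 120.2], [567.0, 168.1], [659.4, 161.7], [656.6, 116.0]] mean [611.9 141.5]
```

Both wrist views agree: button (634.6, 86.6), bay_home about (613, 142) and yaw about −0.064. Now I'll press the button gently with closed fingers.

```bash
cat >> h.py <<'E'
YAW=-0.064
X=np.array([np.cos(YAW),np.sin(YAW),0]);Y=np.array([-np.sin(YAW),np.cos(YAW),0]);Z=np.array([0,0,1.])
HOME=np.array([613.1,142.1,68.])
E
python3 - <<'E'
from h import *
grip(0,10)
move_to([634.6,86.6,130],[np.pi,0,YAW+np.pi/2])
servo_line([634.6,86.6,75],rate=100)
f0=np.array(read_ft_force()); print('f0',f0.round(2),read_position().round(2),read_opening())
z=72
while z>63.4:
    servo_line([634.6,86.6,z],rate=15)
    f=np.array(read_ft_force())-f0; print(z,read_position()[2].round(2),f.round(1))
    if abs(f[2])>10: break
    z-=1.0 if z>70 else 0.7
sleep(.2); print((np.array(read_ft_force())-f0).round(1),read_position().round(2),read_clock())
E
```

```text
f0 [-0.33 -0.22  0.13] [634.86  86.76  75.13] 0.5279247383799635
72 72.25 [0.6 1.1 0. ]
71.0 70.99 [-0.3 -0.1 -0.2]
70.0 70.07 [0.7 0.4 0.2]
69.3 69.41 [1.  1.  1.6]
68.6 68.71 [ 0.7 -0.1  3.2]
67.89999999999999 67.9 [0.6 0.8 2.4]
67.19999999999999 67.19 [0.6 0.8 2.1]
66.49999999999999 66.08 [0.7 0.6 0.6]
65.79999999999998 65.67 [0.3 0.2 2. ]
65.09999999999998 65.08 [-0.2  0.1  2.2]
64.39999999999998 64.42 [-1.4 -0.3  2.4]
63.699999999999974 63.92 [-1.3  1.   4.1]
[-0.4 -0.2  5.2] [634.7   86.68  63.91] 13.1
```

```bash
python3 - <<'E'
from h import *
cv2.imwrite('pics/f_scene.png',cv2.resize(snapshot('scene')[180:270,220:370],None,fx=5,fy=5))
servo_line([634.6,86.6,130],rate=120)
move_to([535,118,200],[np.pi,0,YAW]); sleep(.2); shot('f')
grip(66)
print(read_position().round(2),read_ee_rot().round(4),read_clock())
zoom('f',170,310,0,200,3,'f1')
E
```

```text
[535.   118.02 199.97] [-3.1416  0.     -0.064 ] 16.2917
```

View pics/f1.png

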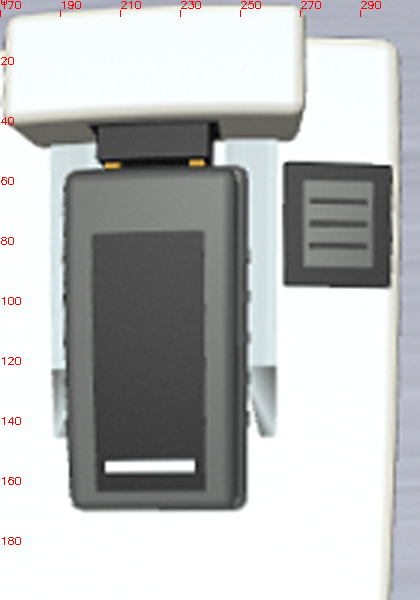

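The battery has popped out; its label now spans rows 77–163. I'll measure its centre.

```bash
python3 - <<'E'
from h import *
c=json.load(open('pics/f.json'))
P=lambda *l:[(170+(a+.5)/3-.5,(b+.5)/3-.5) for a,b in l]
a=np.array([onz('wrist',u,v,91,c)[:2] for u,v in P((91,233),(202,233),(205,490),(96,491))]);print(a.round(1),a.mean(0))
a=np.array([onz('wrist',u,v,91,c)[:2] for u,v in P((66,170),(238,168),(238,508),(72,506))]);print(a.round(1),a.mean(0))
E
```

```text
[[632.4 156. ]
 [629.6 126.6]
 [560.4 130.6]
 [562.2 160.6]] [596.13726553 143.45091152]
[[650.6 161.7]
 [646.6 116. ]
 [554.8 122. ]
 [558.5 167.8]] [602.61740344 141.87995442]
```

```bash
python3 - <<'E'
from h import *
G=HOME-10.3*X; G[2]=75
servo_line(G+60*Z,[np.pi,0,YAW],rate=250)
servo_line(G,rate=120)
f0=np.array(read_ft_force()); R=np.array([X,Y,Z])
print(f0.round(1),read_position().round(2),read_clock())
grip(45,8); print('g8',read_opening(),(R@(np.array(read_ft_force())-f0)).round(1))
grip(45,25); sleep(.1); print('g25',read_opening(),(R@(np.array(read_ft_force())-f0)).round(1),read_position().round(2),read_clock())
E
```

```text
[-0.3  0.1 -0.4] [603.13 142.72  75.73] 17.4833
g8 51.95968724989287 [ 0.1 -0.1  5.4]
g25 51.824303285917296 [-0.2 -0.8  6.1] [603.41 142.81  75.93] 18.1583
```

```bash
python3 - <<'E'
from h import *
G=HOME-10.3*X; G[2]=76.3
R=np.array([X,Y,Z]); F=lambda:(R@np.array(read_ft_force())).round(1)
servo_line(G,rate=20); print(F(),read_position().round(2))
for d in (4,10,20,35,50,65,80,86):
    servo_line(G-d*X,rate=60); f=F(); print(d,f,read_position().round(2),read_opening().round(2))
    if np.abs(f).max()>15: print('STOP'); break
print(read_clock()); shot('g')
E
```

```text
[ 1.3  0.4 -1. ] [602.78 142.75  76.13]Traceback (most recent call last):
  File "<stdin>", line 6, in <module>
AttributeError: 'float' object has no attribute 'round'
```

```bash
python3 - <<'E'
from h import *
G=HOME-10.3*X; G[2]=76.3
R=np.array([X,Y,Z]); F=lambda:(R@np.array(read_ft_force())).round(1)
print(F(),read_position().round(2))
for d in (10,20,35,50,65,80,86):
    servo_line(G-d*X,rate=60); f=F(); print(d,f,read_position().round(2),round(read_opening(),2))
    if np.abs(f).max()>15: print('STOP'); break
print(read_clock()); shot('g')
E
```

```text
[-0.4 -0.5 -1.5] [597.98 143.05  76.07]
10 [-1.  -0.2 -2.2] [591.75 143.49  76.08] 51.56
20 [-0.3 -0.3 -2.3] [582.38 144.15  76.17] 51.76
35 [-0.4 -0.  -3.6] [567.97 145.09  76.27] 52.03
50 [-0.1 -0.5 -2.3] [552.98 146.05  76.34] 51.69
65 [ 0.1  0.8 -3.8] [537.98 147.03  76.34] 51.88
80 [ 0.5 -0.1 -3.8] [523.03 147.95  76.36] 51.6
86 [ 0.9  0.6 -3.7] [516.82 148.28  76.27] 52.03
21.075
```

View pics/g.png

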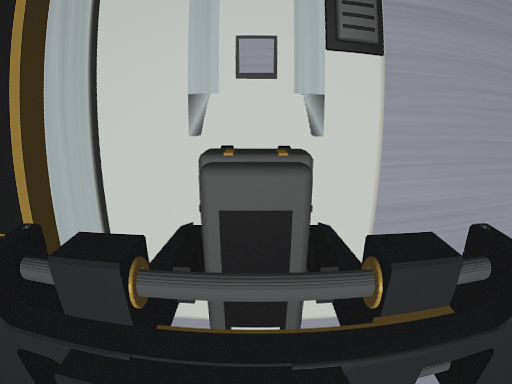

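The flat battery is out cleanly and stands 4 mm clear of the flares (rows 135 and 148). Next I'll carry it to the empty well.

```bash
python3 - <<'E'
from h import *
p=np.array([516.82,148.28,76.3])-6*X
servo_line(p,rate=80)
servo_line(p+80*Z,rate=200)
W=np.array([524.3,-176.5,0]); yc=0.034
move_to([W[0],W[1],140],[np.pi,0,yc])
servo_line([W[0],W[1],52],rate=130)
sleep(.1); f0=np.array(read_ft_force()); print(f0.round(1),read_position().round(2))
z=50
while z>41.9:
    servo_line([W[0],W[1],z],rate=30); f=np.array(read_ft_force())-f0; print(z,f.round(1),read_position()[2].round(2))
    if f[2]>2.5: break
    z-=1 if z<46 else 2
print(read_clock())
E
```

```text
[-0.5  0.7 -2.9] [ 525.06 -176.6    52.94]
50 [ 0.4 -1.1 -1. ] 50.28
48 [ 0.6  0.4 -0.5] 47.89
46 [ 0.6 -1.  -1. ] 45.83
44 [ 0.9 -1.3 -0.8] 43.84
43 [ 0.4 -0.4 -1.2] 42.99
42 [-1.4 -0.6  8.4] 42.89
25.5833
```

```bash
python3 - <<'E'
from h import *
servo_line([524.3,-176.5,42.9],rate=30)
print(read_ft_force().round(1))
grip(66); servo_line([524.3,-176.5,130],rate=200)
move_to([455,-232,180],[np.pi,0,0.034]); sleep(.2); shot('h'); print(read_position().round(2),read_clock())
zoom('h',110,390,0,200,2,'h1')
E
```

```text
[ 1.3 -0.8 -0.9]
[ 455.61 -230.79  179.13] 27.5667
```

View pics/h1.png

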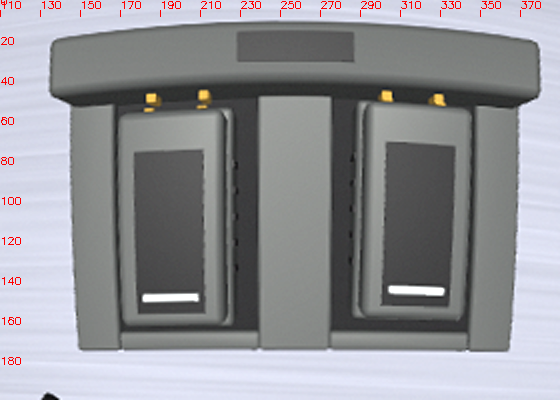

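The flat battery lies properly in the left well, with its label at zoom coordinates (134–204, 150–314). Now I'll measure the charged one relative to it.

```bash
python3 - <<'E'
from h import *
c=json.load(open('pics/h.json'))
P=lambda *l:[(110+(a+.5)/2-.5,(b+.5)/2-.5) for a,b in l]
for n,l in (('spent',((134,151),(203,149),(205,313),(139,314))),('fresh',((386,142),(454,146),(449,307),(383,305)))):
    a=np.array([onz('wrist',u,v,58,c)[:2] for u,v in P(*l)]);print(n,a.round(1).tolist(),a.mean(0).round(1),'yaw',[(np.arctan2(*(a[i]-a[j])[::-1])).round(3) for i,j in((0,3),(1,2))],np.arctan2((a[1]-a[0])[0],-(a[1]-a[0])[1]).round(3),np.arctan2((a[2]-a[3])[0],-(a[2]-a[3])[1]).round(3))
E
```

```text
spent [[552.1, -159.9], [552.5, -189.8], [482.4, -192.1], [481.3, -162.8]] [ 517.1 -176.2] yaw [np.float64(0.04), np.float64(0.034)] 0.013 0.037
fresh [[558.5, -265.9], [559.5, -295.4], [489.5, -297.6], [488.7, -268.3]] [ 524.  -281.8] yaw [np.float64(0.034), np.float64(0.032)] 0.035 0.025
```

```bash
python3 - <<'E'
from h import *
Fc=np.array([531.2,-282.0,43.2]); yc=0.033
move_to([Fc[0],Fc[1],120],[np.pi,0,yc])
servo_line(Fc,rate=120); sleep(.1)
print(read_position().round(2),read_ft_force().round(1))
grip(45,8); print(read_ft_force().round(1))
grip(45,35); print(read_opening(),read_ft_force().round(1),read_position().round(2))
servo_line([Fc[0],Fc[1],150],rate=200)
E=HOME-97*X; E[2]=150
move_to(E,[np.pi,0,YAW])
E[2]=85; servo_line(E,rate=150); sleep(.1)
f0=np.array(read_ft_force()); print(f0.round(1),read_position().round(2),read_ee_rot().round(4),read_clock())
for z in (79,77.5,76.5,75.8,75.2):
    E[2]=z; servo_line(E,rate=30); f=np.array(read_ft_force())-f0; print(z,f.round(1),read_position().round(2))
    if f[2]>2: break
print(read_clock()); shot('i')
E
```

```text
[ 531.81 -282.29   44.22] [ 0.3 -0.2 -0.2]
[-1.  -0.6  4.3]
52.083187124014884 [0.1 0.2 5.9] [ 531.47 -282.14   43.72]
[ 0.2  0.8 -4.2] [517.25 148.23  86.01] [-3.1409e+00 -2.0000e-03 -6.4600e-02] 32.5
79 [-1.1 -0.3 -0.3] [516.23 148.35  79.02]
77.5 [-0.2 -0.7  0. ] [516.26 148.28  77.43]
76.5 [-0.4 -1.3  3.2] [516.48 148.38  76.73]
33.35
```

View pics/i.png

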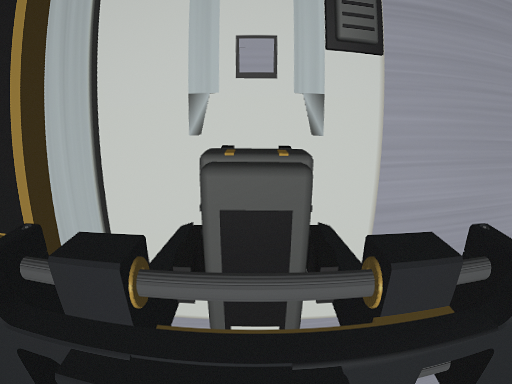

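The battery is on the deck, centred on the rails (200–312 against flares 188–324). I'll slide it in.

```bash
python3 - <<'E'
from h import *
R=np.array([X,Y,Z]); B=HOME.copy(); B[2]=76.9
servo_line(B-97*X,rate=20); sleep(.1); f0=np.array(read_ft_force()); F=lambda:(R@(np.array(read_ft_force())-f0)).round(1)
print(f0.round(1))
for s in (-80,-65,-55,-48,-40,-30,-22,-16):
    servo_line(B+s*X,rate=50); f=F(); q=R@(read_position()-HOME); print(s,f,q.round(2),round(read_opening(),1))
    if np.abs(f).max()>10: print('STOP'); break
print(read_clock())
E
```

```text
[-0.  -0.6 -3.8]
-80 [ 0.3  0.4 -0.6] [-79.84  -0.16   8.75] 51.7
-65 [-0.8 -0.5  0.1] [-64.87  -0.15   8.75] 52.1
-55 [-1.   1.2 -1.3] [-54.64  -0.13   8.81] 51.8
-48 [-0.3  0.2 -0.1] [-47.58  -0.09   8.83] 51.5
-40 [ 0.2 -0.  -0. ] [-39.59  -0.13   8.77] 51.7
-30 [-0.1  0.5  1.8] [-29.57  -0.09   8.86] 51.9
-22 [-0.6  0.7  2.1] [-21.41  -0.04   8.94] 51.5
-16 [0.1 0.8 2.1] [-1.496e+01 -1.000e-02  9.020e+00] 51.8
36.5667
```

```bash
python3 - <<'E'
from h import *
R=np.array([X,Y,Z]); B=HOME.copy(); B[2]=76.9
f0=np.array([0,-.6,-3.8]); F=lambda:(R@(np.array(read_ft_force())-f0)).round(1)
s=-12
while s<=3.01:
    servo_line(B+s*X,rate=25); f=F(); q=R@(read_position()-HOME); print(round(s,1),f,q.round(2))
    if f[0]<-18 or np.abs(f[1:]).max()>12: print('STOP'); break
    s+=2 if s<-4 else .7
sleep(.2); print(F(),(R@(read_position()-HOME)).round(2),read_clock())
shot('j'); cv2.imwrite('pics/j_s.png',cv2.resize(snapshot('scene')[180:270,220:370],None,fx=5,fy=5))
E
```

```text
-12 [0.7 0.9 2.2] [-11.54  -0.08   8.93]
-10 [-0.2 -0.4  1. ] [-9.81 -0.01  8.9 ]
-8 [-1.4  0.1  2.8] [-8.42 -0.01  8.78]
-6 [-5.2  0.3  6.1] [-7.84 -0.03  8.78]
-4 [-6.6 -0.1  7.9] [-6.52 -0.05  8.8 ]
-3.3 [-7.7  0.4  8.3] [-6.13 -0.05  8.79]
-2.6 [-8.  -0.2  8.9] [-5.63 -0.01  8.78]
-1.9 [-8.   0.8  8.8] [-5.09 -0.07  8.79]
-1.2 [-8.6  0.4  8.7] [-4.58 -0.07  8.77]
-0.5 [-8.5 -0.2 10.4] [-4.01 -0.06  8.78]
0.2 [-8.7  0.5  9.9] [-3.47 -0.04  8.79]
0.9 [-10.   -0.1   9.7] [-2.94 -0.07  8.77]
1.6 [-9.9  0.3 10.5] [-2.39 -0.08  8.78]
2.3 [-10.2  -0.5  10.2] [-1.89 -0.05  8.78]
3.0 [-10.7   0.3  11.5] [-1.33 -0.1   8.78]
[-9.9 -0.1 12.2] [-1.35 -0.09  8.78] 40.575
```

View pics/j.png

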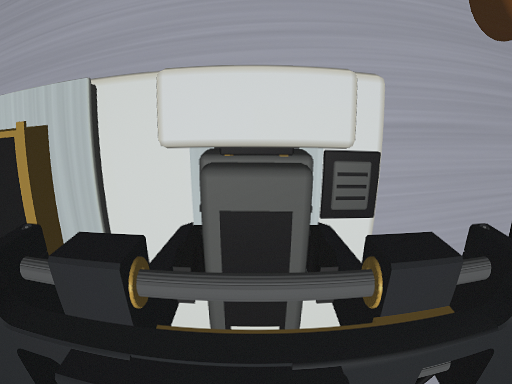

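```bash
python3 - <<'E'
from h import *
R=np.array([X,Y,Z]); B=HOME.copy(); B[2]=77.6
f0=np.array([0,-.6,-3.8]); F=lambda:(R@(np.array(read_ft_force())-f0)).round(1)
s=3.0
servo_line(B+s*X,rate=10)
prev=-99
while s<=9:
    servo_line(B+s*X,rate=25); sleep(.08); f=F(); q=R@(read_position()-HOME); print(round(s,1),f,q.round(2))
    if f[0]<-17 or np.abs(f[1:]).max()>14: print('STOP'); break
    s+=.7
print(read_clock())
shot('k'); zoom('k',180,400,60,240,3,'k1')
E
```

```text
3.0 [-9.1  0.3  6.7] [-1.35 -0.13  8.87]
3.7 [-10.1   0.5   6.6] [-0.93 -0.08  8.87]
4.4 [-10.6  -0.1   7.8] [-0.43 -0.11  8.83]
5.1 [-10.2   0.2   8.6] [ 0.13 -0.11  8.85]
5.8 [-10.3  -0.1   7.7] [ 0.84 -0.12  8.81]
6.5 [-10.9   0.3   7.9] [ 1.21 -0.12  8.83]
7.2 [-12.5  -0.7   8.8] [ 1.7  -0.13  8.82]
7.9 [-11.8   0.3   8.4] [ 2.2  -0.14  8.82]
8.6 [-12.8  -0.3   8.7] [ 2.75 -0.13  8.8 ]
43.925
```

View pics/k1.png

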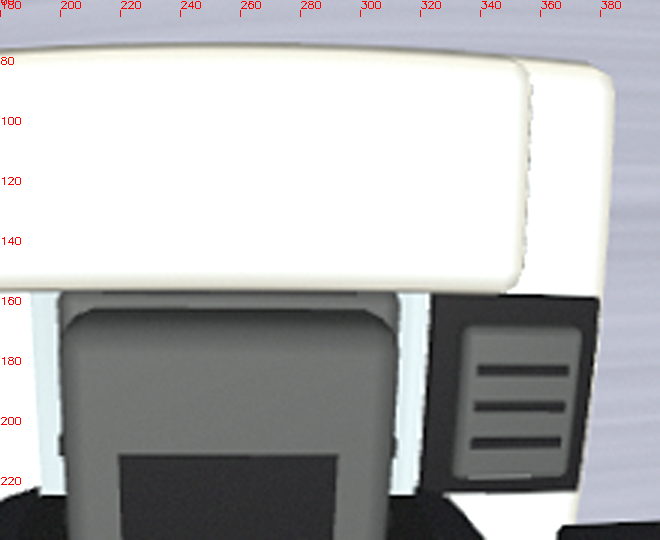

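```bash
python3 - <<'E'
from h import *
R=np.array([X,Y,Z])
def go(n,pts,x0,y0,f,zs):
    c=json.load(open(f'pics/{n}.json'))
    for z in zs:
        a=np.array([onz('wrist',x0+(u+.5)/f-.5,y0+(v+.5)/f-.5,z,c) for u,v in pts]); b=(R@(a-HOME).T).T
        print(n,z,b[:,:2].round(1).tolist(),b.mean(0)[:2].round(2),'len',np.linalg.norm(a[0]-a[3]).round(1),np.linalg.norm(a[0]-a[1]).round(1))
go('k',((465,326),(581,326),(573,478),(454,476)),180,60,3,(46.5,53))
go('k',((432,294),(599,297),(577,492),(418,491)),180,60,3,(45,))
go('f',((303,179),(374,181),(376,269),(303,269)),170,0,3,(46.5,53))
go('f',((286,163),(388,166),(389,286),(284,285)),170,0,3,(45,))
go('k',((118,455),(338,455)),180,60,3,(91,)) if 0 else None
c=json.load(open('pics/k.json'))
for u,v in ((118,455),(338,455)): print('label',(R@(onz('wrist',180+u/3,60+v/3,91,c)-HOME)).round(2))
c=json.load(open('pics/i.json'))
for u,v in ((219,211),(293,211)): print('label i',(R@(onz('wrist',u,v,91,c)-HOME)).round(2))
E
python3 - <<'E'
import sys; sys.path.insert(0,'.')
E
```

```text
k 46.5 [[38.6, -44.3], [39.1, -68.0], [7.6, -70.1], [8.6, -44.4]] [ 23.47 -56.7 ] len 30.1 23.7
k 53 [[40.0, -42.4], [40.4, -65.2], [10.3, -67.2], [11.2, -42.6]] [ 25.47 -54.35] len 28.9 22.8
k 45 [[44.3, -37.9], [44.6, -72.0], [3.8, -72.1], [4.9, -37.7]] [ 24.41 -54.93] len 39.5 34.1
f 46.5 [[39.6, -43.3], [39.6, -65.6], [11.1, -66.3], [10.6, -43.3]] [ 25.24 -54.6 ] len 29.0 22.3
f 53 [[38.5, -42.9], [38.5, -64.7], [10.7, -65.4], [10.2, -43.0]] [ 24.48 -54.  ] len 28.3 21.8
f 45 [[45.1, -38.0], [45.0, -70.2], [5.9, -70.7], [5.6, -37.4]] [ 25.37 -54.09] len 39.5 32.2
label [29.63 15.25 23.  ]
label [ 29.64 -15.11  23.  ]
label i [-69.92  15.56  23.  ]
label i [-69.91 -15.12  23.  ]
```

Measured against the bezel, the button looks up and the battery sits about 2 mm past its old home, so it has probably clicked. I'll ease off and check that it holds.

```bash
python3 - <<'E'
from h import *
R=np.array([X,Y,Z]); B=HOME.copy(); B[2]=77.4
f0=np.array([0,-.6,-3.8]); F=lambda:(R@(np.array(read_ft_force())-f0)).round(1)
for s in (6,4,2,1,0,-1,-2,-3):
    servo_line(B+s*X,rate=25); sleep(.05); f=F(); q=R@(read_position()-HOME); print(s,f,q.round(2))
    if f[0]>2: break
print(read_clock())
shot('l'); zoom('l',180,400,60,240,3,'l1')
E
```

```text
6 [-9.8  0.5  7.9] [ 1.41 -0.11  8.82]
4 [-6.7  1.3  6.1] [ 0.72 -0.13  8.78]
2 [-4.2  0.9  1.3] [ 0.64 -0.11  8.8 ]
1 [-3.6  0.3 -3.3] [ 0.64 -0.13  8.9 ]
0 [-0.7 -0.3 -3.9] [ 0.51 -0.14  9.49]
-1 [ 1.9  0.7 -3.8] [ 0.35 -0.08  9.72]
-2 [ 4.8 -0.1 -7.4] [ 0.21 -0.17  9.77]
46.0833
```

View pics/l1.png

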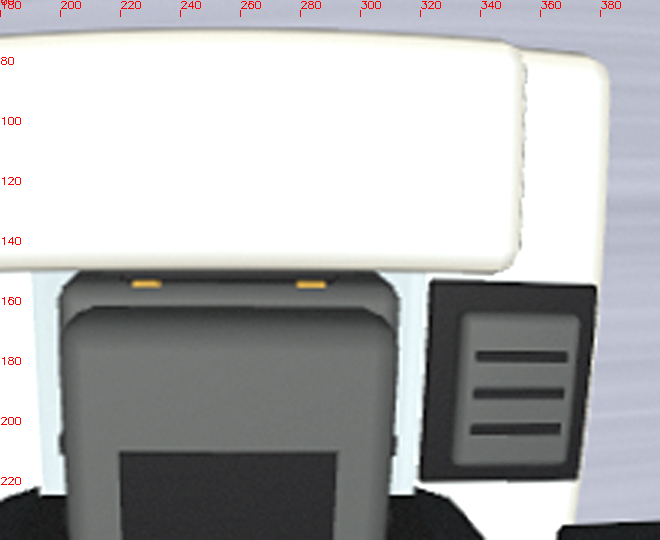

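The battery holds at home: it doesn't move against a 5 N pull plus the spring. I'll relax, let go and retreat.

```bash
python3 - <<'E'
from h import *
R=np.array([X,Y,Z]); B=HOME.copy()+0.3*X; B[2]=76.9
servo_line(B-.5*X,rate=25); print((R@read_ft_force()).round(1))
grip(66); print(read_opening(),read_ft_force().round(1))
B=R.T@ (R@read_position()) ; B=HOME.copy(); B[2]=77
servo_line(B+55*Z,rate=120)
move_to([535,118,210],[np.pi,0,YAW]); sleep(.3); shot('m'); cv2.imwrite('pics/m_s.png',snapshot('scene')); cv2.imwrite('pics/m_t.png',snapshot('top'))
print(read_clock()); zoom('m',170,310,0,170,4,'m1')
zoom('m_t',120,370,130,245,3,'m2')
E
```

```text
[ 1.5 -1.2 -3.4]
65.93539491322223 [-0.3 -0.3 -0.2]
48.375
```

View pics/m1.png

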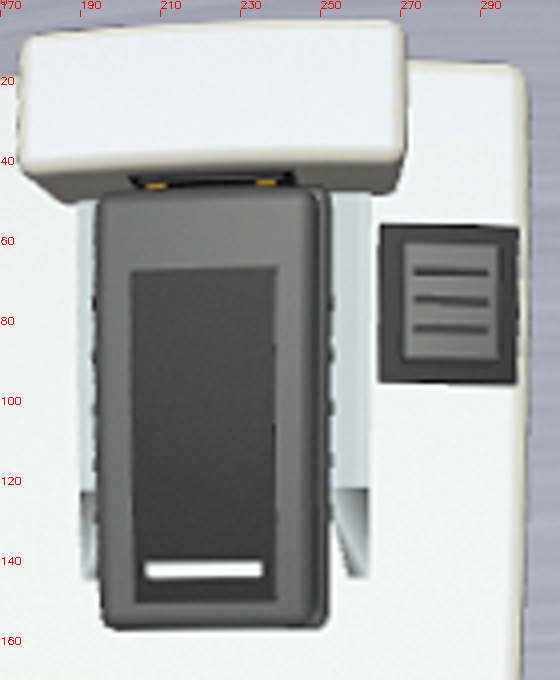

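View pics/m2.png

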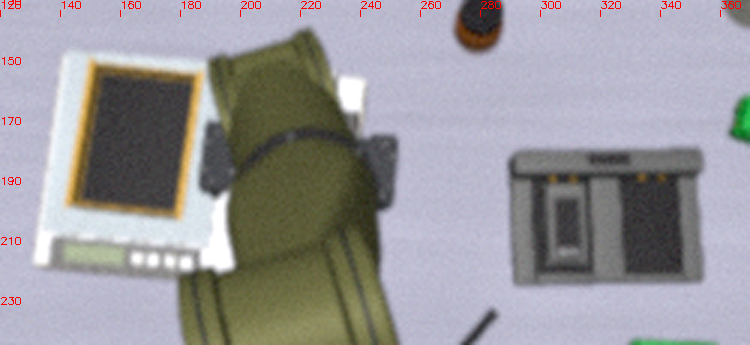

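View pics/m_s.png

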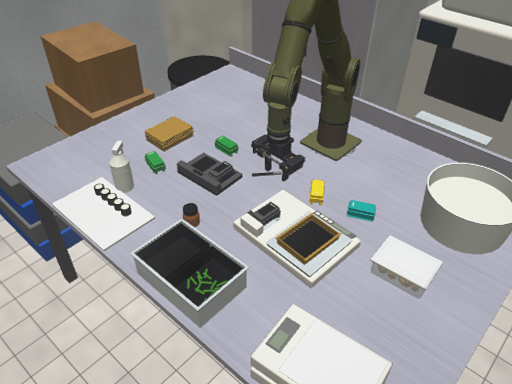

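The charged battery is home: its label covers rows 67–150, against 67–150 at the start, and the button matches its initial picture. The flat battery lies in the charger's left well at about (305, 195), and the bystanders are unmoved. I'll hand in.

```bash
python3 - <<'E'
from h import *
print(close_job())
E
```

```text
the job is handed in; nothing more can be done
None
```

The batteries are swapped and I handed the job in at about 48 s of the 72 s allowed. I pressed the release button and the flat battery popped out about 10 mm. I slid it straight out and laid it in the empty charger bay. Then I took the charged battery from the charger and slid it into the scale until the catch held it.

**Forces:** the button took about 5 N. Pushing the charged battery home took about 13 N along the rails, with up to about 12 N of downward pressure on it, which I eased by raising the gripper slightly.

**Catch:** when I eased off, the charged battery stayed home against about a 5 N pull on top of the terminal spring. After I let go, the wrist picture showed its label in the same rows (67–150) as the flat battery's at the start. The button looks up again, as it did at the start.

**Charger and bench:** the flat battery lies in the charger's left bay, and nothing else on the bench appears to have moved.

**Disagreements:** the top camera read about 2–5 mm off the wrist camera in y. I relied on the wrist views, because two of the scale taken half a turn apart agreed to within about 1 mm. No check failed.

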